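Set the covered dial of the bench controller to its red tab

ROBOT

A 6-joint arm with a two-finger parallel gripper is mounted at the origin on a cart in front of the work surface, level with it; the furniture and walls round the work are solid. World frame = base frame: x ahead of the robot, y to its left, z up, the work surface at z = 0. Lengths are in mm, angles in rad, forces in N, time in s.
With the tool pointing down it reaches from about 275 to 1000 mm from the base axis. Payload 8.4 kg.
Tool frame: the origin (TCP) lies between the finger pads; the fingertips stand 8 mm ahead of it and the grasp point (between the pads) lies 11 mm behind it (tcp_to_tips is the distance from the TCP to the fingertips, in mm); z points along the fingers, y is the line along which they close (so a half turn about z gives the same grasp; the last joint's range is limited). The gripper opens to 85 mm and grips with 20 to 120 N. Pads are 22 mm wide; open, the fingers measure 114 mm over their backs; the gripper's body (76 mm by 85 mm) begins 54 mm behind the grasp point. The pads swing forward as they close: fully open they stand 13 mm farther back than shut.
Start: joints at [1.28, 0.353, 1.633, -0, 1.155, -0.002], TCP at [178, 599.119, 211.681] pointing down, gripper open.
Joint ranges: [-2.63, 2.63], [-0.92, 2.1], [0.06, 2.66], [-1.3, 4.44], [0, 2.69], [-3.02, 3.02]. Speed limits (rad/s): [2.22, 2.22, 2.79, 3.14, 3.14, 3.14].

INTERFACE

Orientations are given as [roll, pitch, yaw] about the fixed x, y, z axes, in that order (R = Rz(yaw) Ry(pitch) Rx(roll)).
In Python, from rig import * gives the robot as it stands.
- The arm moves only by the tool step_arm, never from a script. Its argument "motion" is a list of rows, each an object with "claw": the finger opening in mm, from 0 to 85.4; "delta_pos": the shift along the tool's x, y, z in mm, a list of three; "turn": the turn about the tool's z in rad. In form: [{"claw": claw, "delta_pos": [dx, dy, dz], "turn": turn}, ...]. A call has 1 to 8 rows; each row shifts and turns the commanded pose from where the row before left it, along the tool's axes as they then stand; what a row does not reach is not made up. A row lasts 1/12 s, in which the tool goes at most 41.7 mm and 7.16 degrees, less where a joint would pass 70% of its speed; a pose out of reach is approached as far as the arm can. A call is refused whole if a number of a shift passes 41.7 or a number of a turn 0.125, either way. A call with a gripper value outside its range is refused whole. The fingers move at their own pace and stop on an object; "force" is the grip in N (left out, the last holds). Time passes only in rows, so rows that do not move let the fingers close. It gives the time, the measured TCP pose, the force, the opening and the grip force at its end, in the units of the state.
- sense(): the state, without advancing time (a new reading comes with each control period).
- grab_frame(name): name is "scene" or "side" or "wrist"; returns a dict with "img" (400x640x3 uint8, red, green, blue), "vertical_fov" (degrees; the focal length in pixels is half the picture's height over the tangent of half this angle, whatever the lens; pixels are square), "cx", "cy" (the principal point, pixels), "R" (3x3) and "t" (3): a world point X has camera coordinates R X + t. Camera axes: x right, y down, z forward; pixel columns grow to the right and rows downward; lengths in mm; the calibration is good to about 2 mm. A picture is of the moment at which its call begins. There is no depth.
- sign_off(): hands the job in; it is judged then, once.
The state is a dict: "clock": time; "qpos": joint angles; "qvel": joint speeds; "joint_efforts": joint torques, N m; "eef_pos": TCP position; "tcp_rot": TCP orientation; "contact_force": force on the tool from outside, world axes, zero at the start; "wrist_torque": the same for the moment, N m; "opening": opening from 0.0 (shut) to 1.0 (fully open); "grasp_force": force on a finger pad.
Only numpy, scipy, OpenCV 4.12 (cv2) and the standard library are available. Lean on these libraries where they do the work, as an engineer would, in place of code of your own. Each camera call takes 0.05 s, during which the arm holds its last target. There are 200 camera calls.

TASK

The bench controller's dial is shut under a hinged clear cover. Take the amber screwdriver, put its blade into the notch in the cover's yellow front edge and lever the cover up (with the screwdriver, not the fingers) until it falls fully open; lay the screwdriver back flat on the bench and turn the knob clockwise until its white pointer stands on the red tab. Leave the cover open, do not shift the red tab, and do not disturb the mug, the loupe, the lens or the film can.

Things in the scene. Friction and masses are not known exactly. Their poses are not given: they have to be found in the camera images.
- controller: Grey bench controller with a black top plate, a fixed box standing on the bench: 144 (x) x 124 (y) x 45 mm high. Origin on the bench straight under the dial axis; its x axis points from its front (ledge, sockets; faces the robot) to its rear. The box reaches from x = -80 to +64 mm. The dial is in the middle of the top, under the cover.
- ledge (a point): Point on the top plate (45 mm above the bench), in the middle of the bare 28 mm deep ledge in front of the cover, 66 mm in front of the dial axis; axes as the controller's.
- cover (a joint): Angle of the clear cover (rad): 0 shut, 1.75 fully open, leaning back on its stop. The cover is a five-sided shell 104 x 104 mm, 46 mm high, with 3 mm walls, 0.2 kg, open below, hinged along its lower rear edge; its front wall has a yellow lower band. Beyond about 1.15 rad it falls open by itself; below about 0.95 it falls shut.
- notch (a point): Upper edge of the notch in the cover's front wall, at the wall's outer face, in the middle (moves with the cover). The notch is 24 mm wide and open below; shut, there are 14 mm between the top plate and this edge. Shut, x points into the cover, z up; a blade lifts the cover here. It lies 104 mm in front of the hinge line and 14 mm above it.
- cover_hinge (a point): Middle of the cover's hinge line, 52 mm behind the dial axis, 0.5 mm above the top plate; the line is horizontal, along the controller's y axis.
- driver_grip (a point): Amber screwdriver, 185 mm long, 0.09 kg, loose on the bench: point on its axis in the middle of the handle (handle 22 mm thick, 103 mm long: from 46 mm on the blade's side to 57 mm on the other). The y axis points from the blade to the handle's end. Lying, the axis is 11 mm above the bench.
- driver_tip (a point): Point on the screwdriver's round shaft (6.4 mm thick) where its solid part ends, 116 mm from driver_grip; the drawn blade tip is 11 mm farther. Same axes.
- knob_grip (a point): On the dial axis 28 mm above the top plate: where to grip the knob's bar. The bar is 14 mm thick, 44 mm long along the pointer, and stands from 7 to 35 mm above the top plate on a disc of 28 mm radius, 8 mm high.
- pointer_tip (a point): Outer end of the knob's white pointer, 31 mm from the dial axis, 6 mm above the top plate (turns with the knob).
- tab_mark (a point): Where the pointer tip must come: 31 mm from the dial axis, 6 mm above the top plate, straight inward of the red tab. The tab (12 mm long, 8 mm wide, 4 mm high) lies 34 to 46 mm from the axis, on a stiff ring.
- dial (a joint): Angle of the knob (rad), growing clockwise seen from above; stops at 0 (pointer to the front left) and 4.7. It turns with light friction (about 0.06 N m) and stays where it is left.
- mug: White mug with dark dots, 82 x 114 x 91 mm, loose bystander; origin under its middle.
- loupe: Small black loupe, 41 mm wide, 49 mm high, loose bystander; origin under its middle.
- lens_small: Small black lens, 55 mm wide, 34 mm high, loose bystander; origin under its middle.
- film_can: White film can, 38 mm wide, 50 mm high, loose bystander; origin under its middle.
- driver: The amber screwdriver as a whole; origin on the side it lay on, 35 mm along its y axis from driver_grip towards the blade.
Mind the look-alikes: they are no part of the job. Leave any green look-alike of the controller alone.

How it is judged (in metres and radians):
On the way, in this order (a step that is already met when the one before it is completed fails the run):
1. the screwdriver levers the cover up (value of joint cover above 0.3 rad and contact force between driver and cover above 0.2 N), for 0.05 s.
2. the cover is fully open (value of joint cover above 1.65 rad), for 0.2 s.
At the end, for the whole second after the job is handed in: The cover is fully open (over 1.65 rad), the pointer tip is within 3.5 mm (about 6.5 degrees) of the red tab's mark and the knob is still, and the screwdriver lies flat on the bench (its axis under 18 mm above it, within 10 degrees of level) at rest (value of joint cover above 1.65 rad and horizontal distance between pointer_tip and tab_mark below 0.0035 m and height (world z) of driver_grip below 0.018 m and angle between driver_grip's own y axis and vertical between 1.4 and 1.74 rad and linear speed of driver below 0.02 m/s and velocity of joint dial between -0.05 and 0.05 rad/s); the robot touches nothing.
It fails at once if the fingers push the cover while it is still nearly shut (it is to be levered with the screwdriver) (value of joint cover below 0.3 rad and contact force between the fingers and cover above 4 N).
It fails at once if the red tab is shifted by more than 4 mm (distance of tab_mark from where it was at the start of the episode above 0.004 m).
It fails at once if the mug, loupe, lens or film can is moved by more than 25 mm (distance of any of mug, loupe, lens_small, film_can from where it was at the start of the episode above 0.025 m).
It also fails if it takes over 72 s, if anything falls off the work surface, if the arm or the gripper's body presses on something with over 40 N, if the wrist force passes 120 N, or if a joint passes its speed limit or range.

## Working session

There is one attempt and no reset: what is moved stays moved. The work goes in short steps, Python scripts to look and compute and a tool call to move; the robot and the scene stay as the last step left them, time stands still between calls to the robot, and variables do not carry over. Pictures are saved under pics/ and viewed, at most 10 in all, crops included, and the job is handed in when it is done.

Besides the shell and the picture viewer there is one more tool, called after "Request:" as name(argument=value, ...), one argument or row to a line, values as JSON. step_arm: Moves the arm, as the interface text tells. Its arguments: {"type":"object","properties":{"motion":{"type":"array","items":{"type":"object","properties":{"claw":{"type":"number"},"delta_pos":{"type":"array","items":{"type":"number"}},"turn":{"type":"number"}}}},"force":{"type":"number"}},"required":["motion"]}

```bash
ls; mkdir -p pics
cat > h.py <<'E'
from rig import *
import numpy as np, cv2
def K(f):
    fl=200/np.tan(np.radians(f["vertical_fov"])/2); return fl
def proj(f,X):
    c=np.array(f["R"])@np.array(X,float)+np.array(f["t"]); return K(f)*c[:2]/c[2]+[f["cx"],f["cy"]]
def ray(f,u,v):
    R=np.array(f["R"]); d=R.T@np.array([(u-f["cx"])/K(f),(v-f["cy"])/K(f),1]); return -R.T@np.array(f["t"]),d
def onz(f,u,v,z):
    o,d=ray(f,u,v); return o+d*(z-o[2])/d[2]
def save(f,n,crop=None,s=1):
    im=f["img"][...,::-1]
    if crop: a,b,c,d=crop; im=im[b:d,a:c]
    cv2.imwrite("pics/"+n,cv2.resize(im,None,fx=s,fy=s,interpolation=cv2.INTER_CUBIC))
E
python3 - <<'E'
from h import *
import pickle
F={n:grab_frame(n) for n in("scene","side","wrist")}
pickle.dump(F,open("f0.pkl","wb"))
im=np.vstack([F["scene"]["img"],F["side"]["img"]])
f=dict(F["scene"]);f["img"]=im
save(f,"a.png",s=0.75)
save(F["wrist"],"w.png")
for n in F: print(n,F[n]["vertical_fov"],F[n]["cx"],F[n]["cy"],-np.array(F[n]["R"]).T@F[n]["t"])
print(sense())
E
```

```text
pics
scene 55.937082346041755 318.16557562452147 203.18713886694297 [-67.42410676 607.6294934  528.96026831]
side 51.86258531419638 317.62060609058165 195.932519814288 [338.023432   759.57363392 809.7686287 ]
wrist 64.09430847285184 314.00509749955364 204.31612550378512 [ 98.85199881 622.90981867 372.39428482]
{'clock': 0.15, 'qpos': array([ 1.27956395e+00,  3.53500992e-01,  1.63394174e+00,  1.42086753e-05,
        1.15517618e+00, -2.38433394e-03]), 'qvel': array([ 0.00164471, -0.0046239 , -0.00262988, -0.00045815,  0.00018796,
        0.00044338]), 'joint_efforts': array([ 9.28041809e-04, -6.05633426e+01, -3.42339170e+01,  1.32070595e-04,
        6.18226215e-03, -4.71166470e-05]), 'eef_pos': array([177.91166975, 598.76328614, 211.1359185 ]), 'tcp_rot': array([-3.14056643e+00, -1.54400369e-05,  2.85273886e+00]), 'contact_force': array([-1.17368202,  0.57130487, -0.81135318]), 'wrist_torque': array([ 0.00692461,  0.0573559 , -0.0317993 ]), 'grasp_force': 0.0, 'opening': 0.9994455550656234}
```

View pics/a.png

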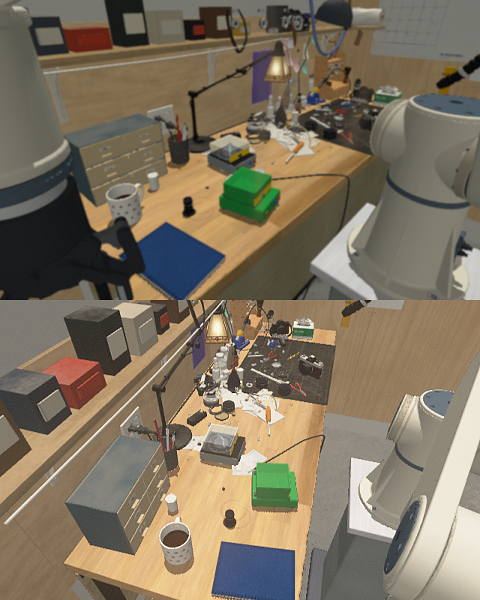

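The stacked view shows scene (top) and side (bottom). The grey controller with yellow band is at side ≈(295,193) and the green look-alike at (365,245). There is an orange driver at side ≈(357,155). Next, a close crop.

Run:
```python
from h import *
import pickle
F=pickle.load(open("f0.pkl","rb"))
save(F["side"],"s.png",(230,80,430,230),4)
f=F["side"]
for p in [(295,193),(357,155),(230,250),(172/.75,205/.75),(232/.75,218/.75)]: print(p,onz(f,*p,0).round())
print(proj(F["wrist"],onz(f,295,193,45)))
```

```text
(295, 193) [637. -82.   0.]
(357, 155) [ 502. -316.    0.]
(230, 250) [726. 170.   0.]
(229.33333333333334, 273.3333333333333) [697. 237.  -0.]
(309.3333333333333, 290.6666666666667) [498. 229.   0.]
[ 24.59845542 533.0998243 ]
```

View pics/s.png

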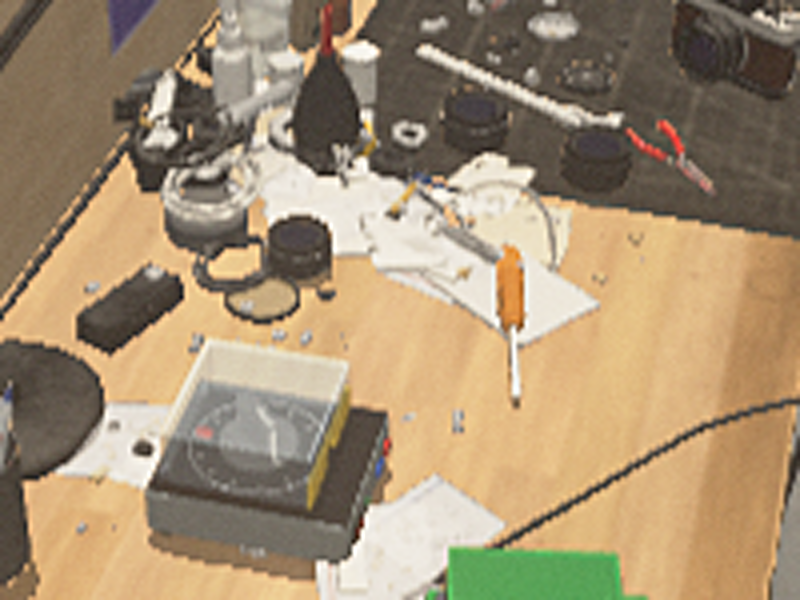

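The crop shows the amber driver: handle at side (357,153), tip at (359,180). The grey-bladed yellow-handled tool at (330,130) is not it. The grey controller has its yellow band facing the robot, its knob at ≈(295,188) and the red tab at (281,188). The green look-alike is at (365,245), so I ignore it. Now rough measurements.

```bash
python3 - <<'E'
from h import *
import pickle
F=pickle.load(open("f0.pkl","rb"))
f=F["side"]
hsv=cv2.cvtColor(f["img"],cv2.COLOR_RGB2HSV)
m=cv2.inRange(hsv,(8,190,150),(20,255,255)); m[:,:345]=0;m[:,370:]=0;m[:130]=0;m[190:]=0
ys,xs=np.nonzero(m);print(len(xs),xs.min(),xs.max(),ys.min(),ys.max())
a=onz(f,xs[ys<ys.min()+3].mean(),ys.min(),11);b=onz(f,xs[ys>ys.max()-3].mean(),ys.max(),11);t=onz(f,358.7,180.5,11)
print("end",a,"hfront",b,"tip",t,np.linalg.norm(a-b),np.linalg.norm(a-t))
# top plate corners at z=45 (crop coords): front-left? front right, rear..
C=lambda x,y,z:onz(f,230+x/4,80+y/4,z).round(1)
print("plate corners",C(388,410,45),C(350,515+5,45),C(150,490,45),"tab",C(204,433,49))
# lamp
o1,d1=ray(F["scene"],371,87);o2,d2=ray(f,288,38)
s=np.linalg.lstsq(np.c_[d1,-d2],o2-o1,rcond=None)[0];print("lamp",o1+d1*s[0],o2+d2*s[1])
fw=F["wrist"];print("wristcam R",np.array(fw["R"]).round(2))
E
grep -n "tcp_to_tips" -r . 2>/dev/null|head -3; python3 -c "
import rig;print([n for n in dir(rig) if n[0]!='_'],getattr(rig,'tcp_to_tips',None))"
```

```text
17 357 360 142 160
end [ 510.57984351 -373.77170855   11.        ] hfront [ 485.84023594 -278.42315953   11.        ] tip [ 468.06168055 -179.06890367   11.        ] 98.50580684699207 199.29118497932816
plate corners [ 547.2 -103.9   45. ] [542.2  11.1  45. ] [678.9  22.8  45. ] tab [662.1 -38.   49. ]
lamp [ 795.04395364 -539.83508265  283.16340858] [ 804.1953361  -529.27649657  265.98325245]
wristcam R [[ 0.29  0.96 -0.  ]
 [ 0.91 -0.27  0.32]
 [ 0.31 -0.09 -0.95]]
['MotionError', 'grab_frame', 'sense', 'sign_off', 'tcp_to_tips'] 8.0
```

Request:
step_arm(
  motion=[
    {"claw":60,"delta_pos":[-22.7,-24.9,0],"turn":0},
    {"claw":60,"delta_pos":[-22.7,-24.9,0],"turn":0},
    {"claw":60,"delta_pos":[-22.7,-24.9,0],"turn":0},
    {"claw":60,"delta_pos":[-22.7,-24.9,0],"turn":0},
    {"claw":60,"delta_pos":[-22.7,-24.9,0],"turn":0},
    {"claw":60,"delta_pos":[-22.7,-24.9,0],"turn":0},
    {"claw":60,"delta_pos":[-22.7,-24.9,0],"turn":0},
    {"claw":60,"delta_pos":[-22.7,-24.9,0],"turn":0},
  ],
  force=100,
)

```text
clock: 0.82
eef_pos: [295.6, 354.8, 211.6]
tcp_rot: [-3.141, 0.0, 2.853]
contact_force: [0.3, -0.8, 0.4]
opening: 0.706
grasp_force: 0.0
```

Request:
step_arm(
  motion=[
    {"claw":60,"delta_pos":[-22.7,-24.9,0],"turn":0},
    {"claw":60,"delta_pos":[-22.7,-24.9,0],"turn":0},
    {"claw":60,"delta_pos":[-22.7,-24.9,0],"turn":0},
    {"claw":60,"delta_pos":[-22.7,-24.9,0],"turn":0},
    {"claw":60,"delta_pos":[-22.7,-24.9,0],"turn":0},
    {"claw":60,"delta_pos":[-22.7,-24.9,0],"turn":0},
    {"claw":60,"delta_pos":[-22.7,-24.9,0],"turn":0},
    {"claw":60,"delta_pos":[-22.7,-24.9,0],"turn":0},
  ],
)

```text
clock: 1.48
eef_pos: [413.0, 112.2, 211.7]
tcp_rot: [3.141, 0.0, 2.853]
contact_force: [0.0, -0.0, 0.4]
opening: 0.701
grasp_force: 0.0
```

Request:
step_arm(
  motion=[
    {"claw":60,"delta_pos":[-22.7,-24.9,0],"turn":0},
    {"claw":60,"delta_pos":[-22.7,-24.9,0],"turn":0},
    {"claw":60,"delta_pos":[-22.7,-24.9,0],"turn":0},
    {"claw":60,"delta_pos":[-22.7,-24.9,0],"turn":0},
    {"claw":60,"delta_pos":[-22.7,-24.9,0],"turn":0},
    {"claw":60,"delta_pos":[-22.7,-24.9,0],"turn":0},
    {"claw":60,"delta_pos":[-22.7,-24.9,0],"turn":0},
    {"claw":60,"delta_pos":[-22.7,-24.9,0],"turn":0},
  ],
)

```text
clock: 2.15
eef_pos: [530.3, -130.6, 211.5]
tcp_rot: [3.142, -0.0, 2.853]
contact_force: [0.5, 0.6, 0.0]
opening: 0.7
grasp_force: 0.0
```

Request:
step_arm(
  motion=[
    {"claw":60,"delta_pos":[0,0,0],"turn":0.119},
    {"claw":60,"delta_pos":[0,0,0],"turn":0.119},
    {"claw":60,"delta_pos":[0,0,0],"turn":0.119},
    {"claw":60,"delta_pos":[0,0,0],"turn":0.119},
    {"claw":60,"delta_pos":[0,0,0],"turn":0.119},
    {"claw":60,"delta_pos":[0,0,0],"turn":0.119},
    {"claw":60,"delta_pos":[0,0,0],"turn":0.119},
    {"claw":60,"delta_pos":[0,0,0],"turn":0.119},
  ],
)

```text
clock: 2.82
eef_pos: [529.8, -128.8, 211.4]
tcp_rot: [-3.141, -0.0, 1.895]
contact_force: [-0.4, -1.5, 1.0]
opening: 0.705
grasp_force: 0.0
```

Request:
step_arm(
  motion=[
    {"claw":60,"delta_pos":[0,0,0],"turn":0.119},
    {"claw":60,"delta_pos":[0,0,0],"turn":0},
  ],
)

```text
clock: 2.98
eef_pos: [529.9, -128.9, 211.5]
tcp_rot: [-3.141, -0.0, 1.776]
contact_force: [-0.6, -0.3, -0.8]
opening: 0.706
grasp_force: 0.0
```

Run:
```python
from h import *
import pickle
f=grab_frame("wrist");pickle.dump(f,open("f1.pkl","wb"))
save(f,"w1.png",None,1.25); print(sense())
```

```text
{'clock': 3.0333, 'qpos': array([-2.41320519e-01,  2.29935224e-01,  1.80440100e+00, -1.22536206e-05,
        1.10762031e+00, -4.54248411e-01]), 'qvel': array([ 0.00051806,  0.00013202,  0.00183417,  0.000324  , -0.00092486,
       -0.0810996 ]), 'joint_efforts': array([-5.88116498e-03, -5.05698037e+01, -3.32434595e+01,  2.24741896e-03,
        2.25555727e-03,  1.35792810e+00]), 'eef_pos': array([ 529.88483253, -128.87286429,  211.51142599]), 'tcp_rot': array([-3.14126087e+00, -1.49814922e-04,  1.78372967e+00]), 'contact_force': array([-0.09699811,  0.66758943, -0.72234118]), 'wrist_torque': array([-0.0219796 ,  0.0389436 , -0.01904508]), 'grasp_force': 0.0, 'opening': 0.6976785824177983}
```

View pics/w1.png

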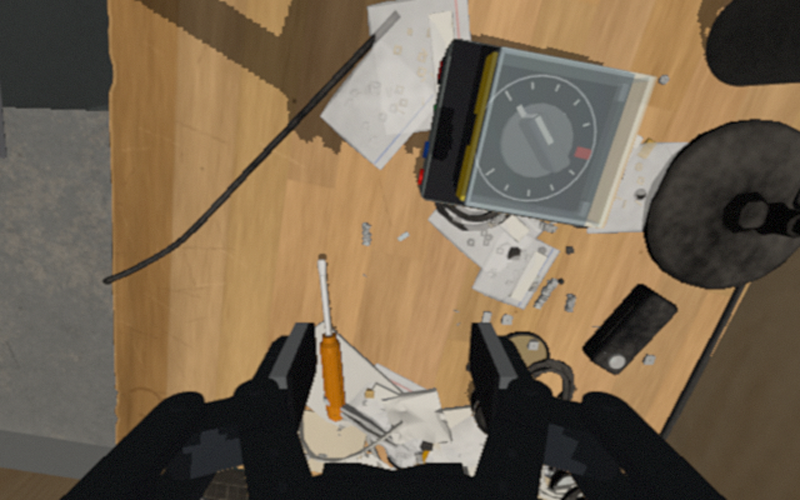

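The wrist view (at 1.25×) shows:
- **Driver:** tip (322,256), handle from (328,337) to (336,418).
- **Controller:** ledge corners (455,40) and (423,200), yellow band at x≈480.
- **Dial:** centre (538,140), pointer tip (520,106) front-left, red tab (582,153).

Now the measurements.

```bash
cat > m1.py <<'E'
from h import *
import pickle
f=pickle.load(open("f1.pkl","rb"))
hsv=cv2.cvtColor(f["img"],cv2.COLOR_RGB2HSV)
P=lambda u,v,z:onz(f,u/1.25,v/1.25,z)
m=cv2.inRange(hsv,(9,200,120),(18,255,255)); m[:240]=0
n,l,st,c=cv2.connectedComponentsWithStats(m);i=1+np.argmax(st[1:,4]);print(st[i])
ys,xs=np.nonzero(l==i);p=np.array([onz(f,x,y,11)[:2] for x,y in zip(xs,ys)])
mu=p.mean(0);U,S,V=np.linalg.svd(p-mu);d=V[0]*np.sign(V[0][1]);s=(p-mu)@d
t=P(322,256,11)[:2]; print("mu",mu,"d",d,"handle",s.min(),s.max(),"tip",(t-mu)@d, "tip perp",(t-mu)@[-d[1],d[0]])
d2=t-(mu+d*(s.min()));print("dir end->tip",d2/np.linalg.norm(d2),np.linalg.norm(d2), "yaw",np.arctan2(d[1],d[0]),np.arctan2(d2[1],d2[0]))
print("grip",mu+d*(s.max()-46),"tip-127",t-127*d)
A,B=P(455,40,45),P(423,200,45);print("front corners",A,B,np.linalg.norm(A-B))
y=(A-B)/np.linalg.norm(A-B);x=np.array([y[1],-y[0],0]);print("x",x,"yaw",np.arctan2(x[1],x[0]));D=(A+B)/2+80*x;print("dial",D)
r=cv2.inRange(hsv,(0,120,120),(7,255,255))|cv2.inRange(hsv,(172,120,120),(180,255,255));r[:,:440]=0;r[150:]=0
ys,xs=np.nonzero(r);print("tab px",xs.mean(),ys.mean(),len(xs),onz(f,xs.mean(),ys.mean(),49))
ring=[(538,74),(538,201),(596,138),(478,138)]
yb=cv2.inRange(hsv,(20,100,70),(32,255,255));yb[:,:340]=0;yb[:,440:]=0;yb[180:]=0
ys,xs=np.nonzero(yb);print("band",len(xs),xs.min(),xs.max(),ys.min(),ys.max())
for p in [(519,105)]:print("ptr",P(*p,51))
for p in [(538,140)]:print("disc ctr",P(*p,53))
for p in ring:print(P(*p,46))
E
python3 m1.py
```

```text
[257 270  18  66 814]
mu [ 502.43484978 -312.79477619] d [-0.22741491  0.97379796] handle -56.025768021370965 46.42090226490242 tip 134.7512570168259 tip perp -0.05363718134397999
dir end->tip [-0.22714112  0.97386186] 190.7770325782745 yaw 1.8002185367811887 1.7999373856314633
grip [ 502.33913033 -312.38490243] tip-127 [ 500.72433014 -305.23442006]
front corners [546.47815938  16.43250017  45.        ] [ 550.33686242 -103.52903522   45.        ] 120.02357919733998
x [0.99948307 0.03214954 0.        ] yaw 0.03215508235580555
dial [628.36615649 -40.9763042   45.        ]
tab px nan nan 0 [nan nan nan]
band 877 365 397 41 160
ptr [604.19619581 -17.3807186   51.        ]
disc ctr [625.58635681 -38.79746925  53.        ]
[612.9791176    6.82136849  46.        ]
[643.41080956 -84.89449032  46.        ]
[672.20469367 -27.90749706  46.        ]
[581.40082575 -46.72880218  46.        ]m1.py:16: RuntimeWarning: Mean of empty slice.
  ys,xs=np.nonzero(r);print("tab px",xs.mean(),ys.mean(),len(xs),onz(f,xs.mean(),ys.mean(),49))
  ret = ret.dtype.type(ret / rcount)
```

Request:
step_arm(
  motion=[
    {"claw":46,"delta_pos":[0,0,0],"turn":-0.016},
    {"claw":46,"delta_pos":[-27,-11.4,0],"turn":0},
    {"claw":46,"delta_pos":[-27,-11.4,0],"turn":0},
    {"claw":46,"delta_pos":[-27,-11.4,0],"turn":0},
    {"claw":46,"delta_pos":[-27,-11.4,0],"turn":0},
    {"claw":46,"delta_pos":[-27,-11.4,0],"turn":0},
    {"claw":46,"delta_pos":[-27,-11.4,0],"turn":0},
    {"claw":46,"delta_pos":[0,0,25],"turn":0},
  ],
)

```text
clock: 3.7
eef_pos: [501.8, -308.2, 190.7]
tcp_rot: [3.136, 0.007, 1.8]
contact_force: [0.8, 0.4, -0.5]
opening: 0.542
grasp_force: 0.0
```

Request:
step_arm(
  motion=[
    {"claw":46,"delta_pos":[0,0,35],"turn":0},
    {"claw":46,"delta_pos":[0,0,35],"turn":0},
    {"claw":46,"delta_pos":[0,0,30],"turn":0},
    {"claw":46,"delta_pos":[0,0,15],"turn":0},
    {"claw":46,"delta_pos":[0,0,0],"turn":0},
  ],
)

```text
clock: 4.12
eef_pos: [497.4, -300.7, 67.9]
tcp_rot: [-3.137, -0.005, 1.802]
contact_force: [-1.7, 0.5, -0.4]
opening: 0.537
grasp_force: 0.0
```

Run:
```python
from h import *
f=grab_frame("wrist")
save(f,"w2.png",None,1.0); s=sense();print(s["eef_pos"],s["tcp_rot"],s["opening"])
```

```text
[ 498.63707786 -301.3949955    70.05135214] [-3.13887920e+00 -2.65965497e-03  1.80098301e+00] 0.5458663788544414
```

View pics/w2.png

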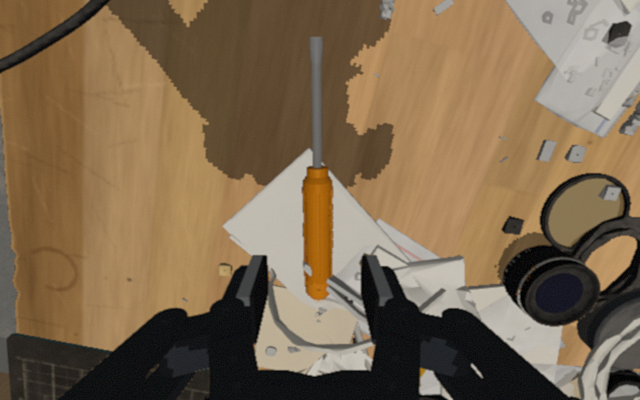

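The wrist view at 70 mm shows the driver's axis at column 317, midway between the fingers at 267 and 367. I descend and grip.

Request:
step_arm(
  motion=[
    {"claw":46,"delta_pos":[0,0,20],"turn":0},
    {"claw":46,"delta_pos":[0,0,20],"turn":0},
    {"claw":46,"delta_pos":[0,0,12],"turn":0},
    {"claw":46,"delta_pos":[0,0,8],"turn":0},
    {"claw":46,"delta_pos":[0,0,0],"turn":0},
  ],
)

```text
clock: 4.58
eef_pos: [499.6, -301.9, 11.2]
tcp_rot: [-3.141, -0.001, 1.799]
contact_force: [-0.5, -0.7, 0.9]
opening: 0.536
grasp_force: 0.0
```

Request:
step_arm(
  motion=[
    {"claw":0,"delta_pos":[0,0,0],"turn":0},
    {"claw":0,"delta_pos":[0,0,0],"turn":0},
    {"claw":0,"delta_pos":[0,0,0],"turn":0},
    {"claw":0,"delta_pos":[0,0,0],"turn":0},
    {"claw":0,"delta_pos":[0,0,0],"turn":0},
    {"claw":0,"delta_pos":[0,0,0],"turn":0},
  ],
  force=100,
)

```text
clock: 5.08
eef_pos: [500.1, -302.3, 12.1]
tcp_rot: [3.141, 0.0, 1.798]
contact_force: [-0.2, 0.7, -0.2]
opening: -0.0
grasp_force: 0.0
```

Run:
```python
from h import *
f=grab_frame("wrist");g=grab_frame("side")
f["img"]=np.hstack([cv2.resize(f["img"],None,fx=.7,fy=.7),cv2.resize(g["img"][100:220,290:430],(327,280))])
save(f,"w3.png",None,1.0); s=sense();print(s)
```

```text
{'clock': 5.1833, 'qpos': array([-5.46238878e-01,  5.46225852e-01,  1.85820299e+00, -3.93899468e-05,
        7.36952691e-01, -7.73241249e-01]), 'qvel': array([-2.58877424e-03,  1.34863510e-03,  1.79000599e-03,  2.80131155e-05,
       -4.85350282e-04, -4.66842861e-04]), 'joint_efforts': array([-6.44940465e-04, -6.26687193e+01, -2.31283146e+01, -2.02281694e-04,
       -4.29089705e-04, -8.08358982e-04]), 'eef_pos': array([ 499.91007543, -302.17219734,   11.84442509]), 'tcp_rot': array([3.14146006e+00, 1.66406633e-04, 1.79782785e+00]), 'contact_force': array([ 0.0622389 ,  0.3632283 , -0.24869224]), 'wrist_torque': array([ 0.03530804,  0.02647571, -0.0167182 ]), 'grasp_force': 0.0, 'opening': 0.000820338474165134}
```

View pics/w3.png

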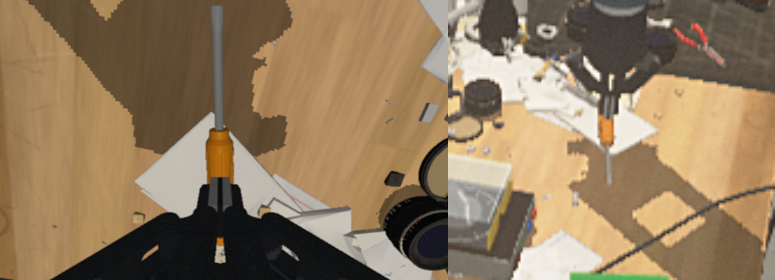

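Run:
```python
from h import *
f=grab_frame("wrist")
d=np.array([-.2275,.974,0]);G=np.array([502.3,-312.4,11])
for n,s in(("front",46),("solidtip",116),("tip",127),("end",-57)):print(n,proj(f,G+s*d),"view",proj(f,G+s*d)*.7)
s=sense();T=s["eef_pos"]
for z in(-8,0,11):print("tool",z,proj(f,T+[0,0,z]))
hsv=cv2.cvtColor(f["img"],cv2.COLOR_RGB2HSV)
m=cv2.inRange(hsv,(8,190,80),(20,255,255))
ys,xs=np.nonzero(m);ok=abs(xs-312)<40;print(ys[ok].min(),ys[ok].max(),xs[ok].min(),xs[ok].max())
save(f,"w4.png",(212,140,412,400),2.3)
```

```text
front [313.83138487 191.12459403] view [219.68196941 133.78721582]
solidtip [313.25784223  44.39784216] view [219.28048956  31.07848951]
tip [313.15135741  17.15632259] view [219.20595019  12.00942582]
end [314.44368576 347.7666925 ] view [220.11058003 243.43668475]
tool -8 [314.01434243 245.84226379]
tool 0 [314.02353753 252.15514831]
tool 11 [314.03752703 261.75962505]
183 350 295 332
```

View pics/w4.png

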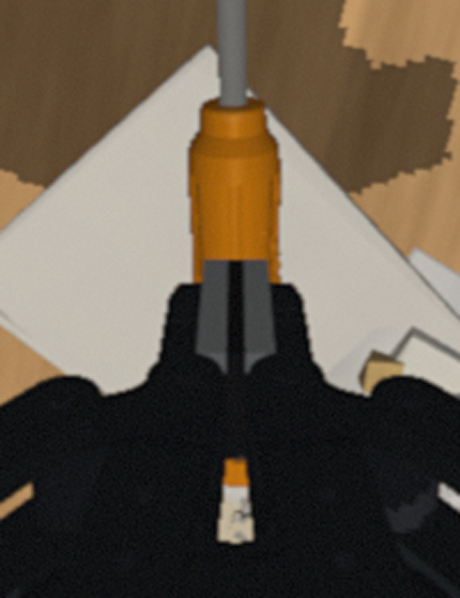

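Run:
```python
from h import *
g=grab_frame("side");f=grab_frame("wrist")
T=sense()["eef_pos"];d=np.array([-.2275,.974,0])
for z in(-8,0,10,20):
  print(z,"ctr side",proj(g,T+[0,0,z]).round(1),"front edge side",proj(g,T+11*d+[0,0,z]).round(1),"wrist front",proj(f,T+11*d+[0,0,z]).round(1))
hsv=cv2.cvtColor(g["img"],cv2.COLOR_RGB2HSV)
m=cv2.inRange(hsv,(8,170,80),(20,255,255))[135:170,350:368]
print(m//255)
print(g["img"][135:170,358].tolist())
```

```text
-8 ctr side [356.7 156.7] front edge side [356.8 158.8] wrist front [314.  228.6]
0 ctr side [356.9 154.7] front edge side [357.  156.8] wrist front [314.  234.3]
10 ctr side [357.2 152.2] front edge side [357.2 154.3] wrist front [314.  242.1]
20 ctr side [357.4 149.7] front edge side [357.5 151.7] wrist front [314.  250.9]
[[0 0 0 0 0 0 0 0 0 0 0 0 0 0 0 0 0 0]
 [0 0 0 0 0 0 0 0 0 0 0 0 0 0 0 0 0 0]
 [0 0 0 0 0 0 0 0 0 0 0 0 0 0 0 0 0 0]
 [0 0 0 0 0 0 0 0 0 0 0 0 0 0 0 0 0 0]
 [0 0 0 0 0 0 0 0 0 0 0 0 0 0 0 0 0 0]
 [0 0 0 0 0 0 0 0 0 0 0 0 0 0 0 0 0 0]
 [0 0 0 0 0 0 0 0 0 0 0 0 0 0 0 0 0 0]
 [0 0 0 0 0 0 0 0 0 0 0 0 0 0 0 0 0 0]
 [0 0 0 0 0 0 0 0 0 0 0 0 0 0 0 0 0 0]
 [0 0 0 0 0 0 0 0 0 0 0 0 0 0 0 0 0 0]
 [0 0 0 0 0 0 0 0 0 0 0 0 0 0 0 0 0 0]
 [0 0 0 0 0 0 0 0 0 0 0 0 0 0 0 0 0 0]
 [0 0 0 0 0 0 0 0 0 0 0 0 0 0 0 0 0 0]
 [0 0 0 0 0 0 0 0 0 0 0 0 0 0 0 0 0 0]
 [0 0 0 0 0 1 0 0 0 0 0 0 0 0 0 0 0 0]
 [0 0 0 0 0 1 0 0 0 0 0 0 0 0 0 0 0 0]
 [0 0 0 0 0 1 1 0 1 0 1 0 0 0 0 0 0 0]
 [0 0 0 0 0 1 1 1 1 1 1 0 0 0 0 0 0 0]
 [0 0 0 0 0 1 1 1 1 1 1 0 0 0 0 0 0 0]
 [0 0 0 0 0 1 1 1 1 1 1 0 0 0 0 
[... 441 characters left out ...]
 0 0 0 0 0 0 0 0 0 0 0 0 0 0 0 0]
 [0 0 0 0 0 0 0 0 0 0 0 0 0 0 0 0 0 0]
 [0 0 0 0 0 0 0 0 0 0 0 0 0 0 0 0 0 0]
 [0 0 0 0 0 0 0 0 0 0 0 0 0 0 0 0 0 0]]
[[87, 74, 58], [89, 75, 60], [72, 60, 51], [66, 57, 50], [70, 64, 61], [73, 66, 58], [107, 99, 90], [129, 124, 117], [128, 124, 114], [119, 111, 105], [101, 96, 86], [92, 84, 78], [83, 76, 68], [85, 80, 72], [73, 66, 63], [56, 58, 58], [198, 123, 60], [239, 159, 71], [233, 156, 75], [229, 151, 73], [230, 149, 65], [232, 153, 66], [232, 155, 75], [225, 147, 73], [240, 161, 72], [203, 132, 63], [148, 129, 109], [152, 147, 138], [152, 147, 139], [156, 148, 139], [155, 147, 139], [162, 157, 146], [165, 156, 149], [168, 161, 151], [167, 157, 152]]
```

Wrist and side views agree that the fingertips sit about 20 mm above the claimed TCP, so they closed over the handle, not on it. I open and go down carefully, watching the force.

Request:
step_arm(
  motion=[
    {"claw":46,"delta_pos":[0,0,0],"turn":0},
    {"claw":46,"delta_pos":[0,0,0],"turn":0},
    {"claw":46,"delta_pos":[0,0,0],"turn":0},
    {"claw":46,"delta_pos":[0,0,0],"turn":0},
    {"claw":46,"delta_pos":[0,0,2],"turn":0},
    {"claw":46,"delta_pos":[0,0,2],"turn":0},
    {"claw":46,"delta_pos":[0,0,0],"turn":0},
  ],
)

```text
clock: 5.92
eef_pos: [499.6, -302.0, 7.2]
tcp_rot: [-3.141, -0.0, 1.798]
contact_force: [-0.2, 0.5, -0.2]
opening: 0.539
grasp_force: 0.0
```

Request:
step_arm(
  motion=[
    {"claw":46,"delta_pos":[0,0,2],"turn":0},
    {"claw":46,"delta_pos":[0,0,2],"turn":0},
    {"claw":46,"delta_pos":[0,0,0],"turn":0},
    {"claw":46,"delta_pos":[0,0,0],"turn":0},
  ],
)

```text
clock: 6.25
eef_pos: [499.7, -302.0, 3.5]
tcp_rot: [-3.141, -0.0, 1.798]
contact_force: [-0.4, 0.6, -0.2]
opening: 0.538
grasp_force: 0.0
```

Run:
```python
from h import *
s=sense();print(s["eef_pos"],s["contact_force"],s["opening"],s["joint_efforts"])
```

```text
[ 499.72209264 -302.04593349    3.50447034] [-0.44692029  0.57551914 -0.23818731] 0.538007969847762 [-1.51026987e-03 -6.27132440e+01 -2.24942636e+01 -2.48877641e-04
 -1.47832953e-02  1.54313869e-05]
```

Request:
step_arm(
  motion=[
    {"claw":46,"delta_pos":[0,0,2],"turn":0},
    {"claw":46,"delta_pos":[0,0,2],"turn":0},
    {"claw":46,"delta_pos":[0,0,0],"turn":0},
    {"claw":46,"delta_pos":[0,0,0],"turn":0},
  ],
)

```text
clock: 6.58
eef_pos: [499.7, -302.1, -0.5]
tcp_rot: [-3.141, -0.0, 1.798]
contact_force: [0.2, 0.3, -0.7]
opening: 0.538
grasp_force: 0.0
```

Request:
step_arm(
  motion=[
    {"claw":46,"delta_pos":[0,0,2],"turn":0},
    {"claw":46,"delta_pos":[0,0,2],"turn":0},
    {"claw":46,"delta_pos":[0,0,0],"turn":0},
    {"claw":46,"delta_pos":[0,0,0],"turn":0},
  ],
)

```text
clock: 6.92
eef_pos: [499.7, -302.1, -4.5]
tcp_rot: [-3.141, -0.0, 1.798]
contact_force: [0.7, -0.6, -0.0]
opening: 0.536
grasp_force: 0.0
```

Request:
step_arm(
  motion=[
    {"claw":46,"delta_pos":[0,0,2],"turn":0},
    {"claw":46,"delta_pos":[0,0,2],"turn":0},
    {"claw":46,"delta_pos":[0,0,0],"turn":0},
    {"claw":46,"delta_pos":[0,0,0],"turn":0},
  ],
)

```text
clock: 7.25
eef_pos: [499.7, -302.0, -8.5]
tcp_rot: [-3.141, -0.0, 1.798]
contact_force: [-0.3, -0.4, -0.6]
opening: 0.538
grasp_force: 0.0
```

Run:
```python
from h import *
g=grab_frame("side");f=grab_frame("wrist")
s=sense();T=s["eef_pos"];d=np.array([-.2275,.974,0]);y=np.array([.974,.2275,0]);print(T,s["contact_force"])
for z in(-8,0,10,20):
  print(z,[proj(f,T+11*d+sg*23*y+[0,0,z]).round(1) for sg in(-1,1)])
im=f["img"][150:350,200:430]; im2=g["img"][110:180,310:405]
f["img"]=np.hstack([cv2.resize(im,None,fx=2,fy=2),cv2.resize(im2,(340,400)[:2] if 0 else (320,400))])
save(f,"w5.png")
```

```text
[ 499.84519103 -302.13012222   -8.32836942] [-0.03258334  1.1589236   0.28104104]
-8 [array([274. , 228.9]), array([354.1, 228.6])]
0 [array([272.3, 234.6]), array([355.9, 234.3])]
10 [array([269.9, 242.4]), array([358.3, 242.1])]
20 [array([267.2, 251.2]), array([360.9, 250.9])]
```

View pics/w5.png

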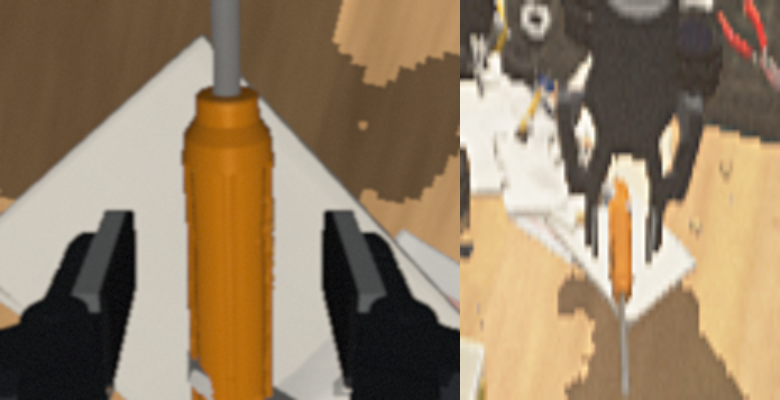

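The view shows fingers astride the handle but still high, with tips ≈15 mm above the bench by projection. I go down further in small steps.

Request:
step_arm(
  motion=[
    {"claw":46,"delta_pos":[0,0,2],"turn":0},
    {"claw":46,"delta_pos":[0,0,2],"turn":0},
    {"claw":46,"delta_pos":[0,0,2],"turn":0},
    {"claw":46,"delta_pos":[0,0,0],"turn":0},
  ],
)

```text
clock: 7.68
eef_pos: [499.6, -302.0, -14.8]
tcp_rot: [-3.141, -0.0, 1.798]
contact_force: [0.2, -0.1, 0.0]
opening: 0.539
grasp_force: 0.0
```

Request:
step_arm(
  motion=[
    {"claw":46,"delta_pos":[0,0,2],"turn":0},
    {"claw":46,"delta_pos":[0,0,2],"turn":0},
    {"claw":46,"delta_pos":[0,0,0],"turn":0},
  ],
)

```text
clock: 7.93
eef_pos: [499.7, -302.0, -18.7]
tcp_rot: [-3.141, -0.0, 1.798]
contact_force: [0.1, 0.7, -0.1]
opening: 0.537
grasp_force: 0.0
```

Request:
step_arm(
  motion=[
    {"claw":0,"delta_pos":[0,0,0],"turn":0},
    {"claw":0,"delta_pos":[0,0,0],"turn":0},
    {"claw":0,"delta_pos":[0,0,0],"turn":0},
    {"claw":0,"delta_pos":[0,0,0],"turn":0},
    {"claw":0,"delta_pos":[0,0,0],"turn":0},
  ],
  force=100,
)

```text
clock: 8.35
eef_pos: [500.2, -302.3, -17.9]
tcp_rot: [3.141, 0.0, 1.798]
contact_force: [-0.4, 0.3, 4.9]
opening: 0.243
grasp_force: 98.2
```

Request:
step_arm(
  motion=[
    {"claw":0,"delta_pos":[0,0,-10],"turn":0},
    {"claw":0,"delta_pos":[0,0,-20],"turn":0},
    {"claw":0,"delta_pos":[0,0,-33],"turn":0},
    {"claw":0,"delta_pos":[0,0,-35],"turn":0},
    {"claw":0,"delta_pos":[0,0,-30],"turn":0},
    {"claw":0,"delta_pos":[0,0,0],"turn":0.1},
    {"claw":0,"delta_pos":[0,0,0],"turn":0.12},
    {"claw":0,"delta_pos":[0,0,0],"turn":0.12},
  ],
)

```text
clock: 9.02
eef_pos: [500.0, -302.2, 111.1]
tcp_rot: [3.14, 0.001, 1.452]
contact_force: [-0.4, -0.1, -0.3]
opening: 0.241
grasp_force: 97.8
```

Request:
step_arm(
  motion=[
    {"claw":0,"delta_pos":[0,0,0],"turn":0.12},
    {"claw":0,"delta_pos":[0,0,0],"turn":0.12},
    {"claw":0,"delta_pos":[0,0,0],"turn":0.12},
    {"claw":0,"delta_pos":[0,0,0],"turn":0.12},
    {"claw":0,"delta_pos":[0,0,0],"turn":0.12},
    {"claw":0,"delta_pos":[0,0,0],"turn":0.12},
    {"claw":0,"delta_pos":[0,0,0],"turn":0.12},
    {"claw":0,"delta_pos":[0,0,0],"turn":0.12},
  ],
)

```text
clock: 9.68
eef_pos: [499.6, -302.0, 110.1]
tcp_rot: [-3.141, 0.0, 0.492]
contact_force: [0.2, 0.7, -2.1]
opening: 0.236
grasp_force: 97.8
```

Request:
step_arm(
  motion=[
    {"claw":0,"delta_pos":[0,0,0],"turn":0.12},
    {"claw":0,"delta_pos":[0,0,0],"turn":0.12},
    {"claw":0,"delta_pos":[0,0,0],"turn":0.12},
    {"claw":0,"delta_pos":[0,0,0],"turn":0.106},
    {"claw":0,"delta_pos":[0,0,0],"turn":0},
  ],
)

```text
clock: 10.1
eef_pos: [499.6, -302.0, 110.0]
tcp_rot: [-3.141, 0.0, 0.027]
contact_force: [-0.4, -0.8, -0.8]
opening: 0.235
grasp_force: 97.7
```

Request:
step_arm(
  motion=[
    {"claw":0,"delta_pos":[-4,-16,0],"turn":0},
    {"claw":0,"delta_pos":[-9,-36,0],"turn":0},
    {"claw":0,"delta_pos":[-9,-38,0],"turn":0},
    {"claw":0,"delta_pos":[-9,-38,0],"turn":0},
    {"claw":0,"delta_pos":[-9,-38,0],"turn":0},
    {"claw":0,"delta_pos":[-9,-38,0],"turn":0},
    {"claw":0,"delta_pos":[-9,-36,0],"turn":0},
    {"claw":0,"delta_pos":[-4,-18,0],"turn":0},
  ],
)

```text
clock: 10.77
eef_pos: [427.5, -43.4, 109.8]
tcp_rot: [-3.141, 0.001, 0.037]
contact_force: [-0.1, -0.1, -1.2]
opening: 0.243
grasp_force: 98.0
```

Request:
step_arm(
  motion=[
    {"claw":0,"delta_pos":[0,0,0],"turn":0},
    {"claw":0,"delta_pos":[0,0,0],"turn":0},
  ],
)

```text
clock: 10.93
eef_pos: [429.6, -45.5, 110.1]
tcp_rot: [3.141, -0.001, 0.037]
contact_force: [0.1, -0.6, -0.8]
opening: 0.239
grasp_force: 98.1
```

Run:
```python
from h import *
import pickle
g=grab_frame("side");f=grab_frame("wrist");pickle.dump((f,g),open("f2.pkl","wb"))
s=sense();print(s["eef_pos"],s["tcp_rot"],s["contact_force"],s["opening"])
im=f["img"]; im2=g["img"][100:220,270:410]
f=dict(f);f["img"]=np.vstack([im[:,:,:],cv2.resize(im2,(233,200)).__class__(0) if 0 else np.hstack([cv2.resize(im2,(233,200)),np.zeros((200,407,3),np.uint8)])])
save(f,"w6.png")
```

```text
[430.2741526  -46.70201133 110.03580144] [ 3.14123276e+00 -8.90043353e-04  3.38046531e-02] [-0.30042958 -0.61013964 -0.5516387 ] 0.23727446570060595
```

View pics/w6.png

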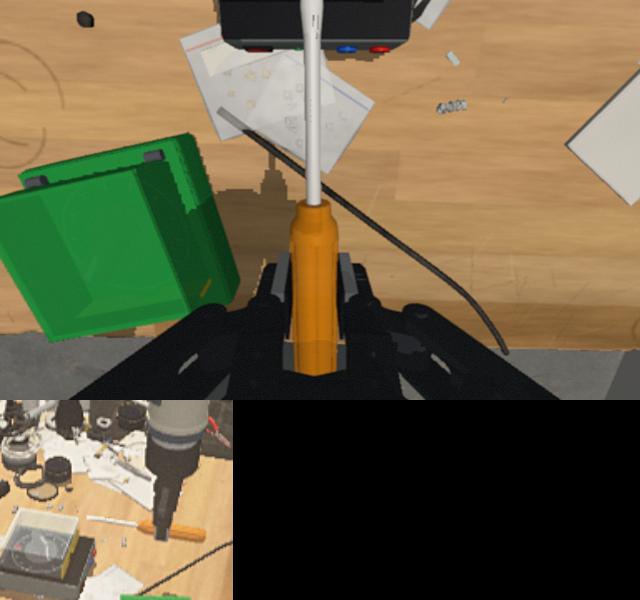

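The driver is held straight: handle front at wrist (315,202), blade along column 313, controller front and sockets ahead at (320,45). In side view the tip is at ≈(323,170) and the handle end at (393,182). I check its height and tilt by cutting rays with the tool's vertical plane.

Run:
```python
from h import *
import pickle
f,g=pickle.load(open("f2.pkl","rb"))
T=np.array([430.0,-46.4,110]);d=np.array([np.cos(.034),np.sin(.034),0]);n=np.array([-d[1],d[0],0])
def cut(c,u,v):
    o,r=ray(c,u,v);X=o+r*(((T-o)@n)/(r@n));return ((X-T)@d).round(1),(X-T)[2].round(1)
hsv=cv2.cvtColor(g["img"],cv2.COLOR_RGB2HSV)
m=cv2.inRange(hsv,(8,150,100),(20,255,255))
ok=np.zeros_like(m);ok[165:195,345:400]=m[165:195,345:400]
ys,xs=np.nonzero(ok)
n_,l,st,c=cv2.connectedComponentsWithStats(ok);print(st[1:])
for i in range(1,n_):
  if st[i,4]>15:
    yy,xx=np.nonzero(l==i)
    for u in(xx.min(),xx.max()): print("handle",u,yy[xx==u].mean(),cut(g,u,yy[xx==u].mean()))
# blade: bright greyish columns
for u in range(318,352,3):
    col=g["img"][162:185,u].astype(int); w=(col.min(1)>165)
    print(u,(np.nonzero(w)[0]+162).tolist(), cut(g,u,np.nonzero(w)[0].mean()+162) if w.any() else "")
# wrist: handle front center at tool-x 36: z from row 202 (top of front face ring)
for z in(0,10,20,30,40):print(z,proj(f,T+36*d+[0,0,z]).round(1))
```

```text
[[353 172  10   9  66]
 [372 174  22  11 172]]
handle 353 175.0 (np.float64(35.6), np.float64(29.3))
handle 362 176.5 (np.float64(12.4), np.float64(29.5))
handle 372 178.5 (np.float64(-13.4), np.float64(28.5))
handle 393 180.0 (np.float64(-65.6), np.float64(35.1))
318 [] 
321 [] 
324 [169, 170, 171] (np.float64(111.7), np.float64(29.5))
327 [170, 171] (np.float64(103.8), np.float64(29.6))
330 [170, 171] (np.float64(95.9), np.float64(31.3))
333 [171, 172, 183, 184] (np.float64(87.1), np.float64(9.7))
336 [171, 172] (np.float64(80.1), np.float64(31.3))
339 [172, 173] (np.float64(72.1), np.float64(29.7))
342 [172, 173] (np.float64(64.4), np.float64(31.4))
345 [173, 174] (np.float64(56.4), np.float64(29.8))
348 [173, 174] (np.float64(48.7), np.float64(31.5))
351 [173, 174, 175] (np.float64(40.9), np.float64(31.5))
0 [315.6 189.6]
10 [315.7 195.2]
20 [315.8 201.4]
30 [316.  208.5]
40 [316.1 216.7]
```

The driver is level, its axis 30 mm above the TCP reading, and the drawn tip is 117 mm ahead. I lower to axis height 52 and insert the blade.

Request:
step_arm(
  motion=[
    {"claw":0,"delta_pos":[0,0,20],"turn":0},
    {"claw":0,"delta_pos":[0,0,30],"turn":0},
    {"claw":0,"delta_pos":[0,0,25],"turn":0},
    {"claw":0,"delta_pos":[0,0,12.5],"turn":0},
    {"claw":0,"delta_pos":[0,0,0],"turn":0},
    {"claw":0,"delta_pos":[0,0,0],"turn":0},
  ],
)

```text
clock: 11.53
eef_pos: [429.6, -47.0, 21.8]
tcp_rot: [-3.141, 0.002, 0.031]
contact_force: [-0.1, 0.8, -0.8]
opening: 0.236
grasp_force: 98.0
```

Request:
step_arm(
  motion=[
    {"claw":0,"delta_pos":[8,0,0],"turn":0},
    {"claw":0,"delta_pos":[8,0,0],"turn":0},
    {"claw":0,"delta_pos":[8,0,0],"turn":0},
    {"claw":0,"delta_pos":[6,0,0],"turn":0},
    {"claw":0,"delta_pos":[0,0,0],"turn":0},
  ],
)

```text
clock: 11.95
eef_pos: [462.3, -45.4, 22.9]
tcp_rot: [3.141, -0.003, 0.032]
contact_force: [-0.5, -0.5, -0.8]
opening: 0.235
grasp_force: 98.0
```

Run:
```python
from h import *
import pickle
g=grab_frame("side");f=grab_frame("wrist");pickle.dump((f,g),open("f3.pkl","wb"))
s=sense();print(s["eef_pos"],s["tcp_rot"],s["contact_force"],s["opening"])
im2=g["img"][150:215,260:365];im=f["img"][0:220,170:470]
f=dict(f);f["img"]=np.vstack([cv2.resize(im,(450,330)),cv2.resize(im2,(450,270),interpolation=cv2.INTER_CUBIC)])
save(f,"w7.png")
```

```text
[460.05542723 -45.21235031  22.38789625] [ 3.14150893e+00 -3.29046843e-04  3.21579855e-02] [ 0.46575106  0.65525103 -0.74782254] 0.24053766304364393
```

View pics/w7.png

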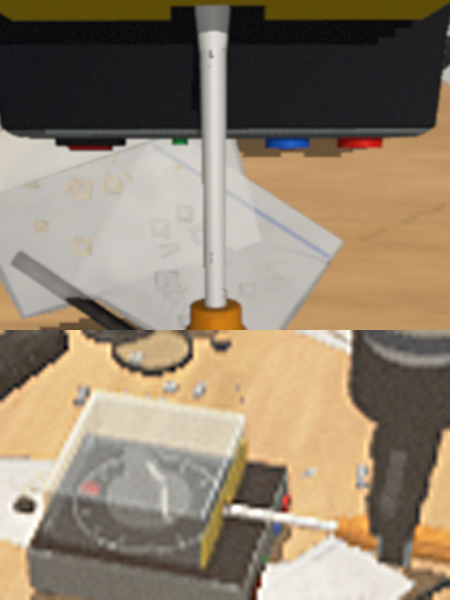

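The view shows the notch spanning view columns 172–265, with the blade entering at 212, about 1.5 mm off centre and well inside. I advance and begin to lift.

Request:
step_arm(
  motion=[
    {"claw":0,"delta_pos":[8,0,0],"turn":0},
    {"claw":0,"delta_pos":[8,0,0],"turn":0},
    {"claw":0,"delta_pos":[8,0,0],"turn":0},
    {"claw":0,"delta_pos":[0,0,0],"turn":0},
    {"claw":0,"delta_pos":[0,0,0],"turn":0},
  ],
)

```text
clock: 12.47
eef_pos: [484.3, -44.5, 22.1]
tcp_rot: [3.142, -0.0, 0.032]
contact_force: [-0.4, 0.2, -1.3]
opening: 0.241
grasp_force: 98.0
```

Request:
step_arm(
  motion=[
    {"claw":0,"delta_pos":[0,0,-5],"turn":0},
    {"claw":0,"delta_pos":[1,0,-7],"turn":0},
    {"claw":0,"delta_pos":[2,0,-7],"turn":0},
    {"claw":0,"delta_pos":[2.5,0,-7],"turn":0},
    {"claw":0,"delta_pos":[0,0,0],"turn":0},
  ],
)

```text
clock: 12.88
eef_pos: [490.7, -44.5, 50.0]
tcp_rot: [3.141, -0.003, 0.032]
contact_force: [-0.3, -0.0, -2.7]
opening: 0.239
grasp_force: 97.9
```

Run:
```python
from h import *
import pickle
g=grab_frame("side");f=grab_frame("wrist");pickle.dump((f,g),open("f4.pkl","wb"))
s=sense();print(s["eef_pos"],s["tcp_rot"],s["contact_force"],s["wrist_torque"],s["opening"])
# side yellow band
f3,g3=pickle.load(open("f3.pkl","rb"))
for G in(g3,g):
    hsv=cv2.cvtColor(G["img"],cv2.COLOR_RGB2HSV);y=cv2.inRange(hsv,(18,120,80),(32,255,255));y[:150]=0;y[230:]=0;y[:,:295]=0;y[:,:][:,335:]=0
    ys,xs=np.nonzero(y);print(len(xs),xs.min(),xs.max(),ys.min(),ys.max(),xs.mean(),ys.mean())
for F in(f3,f):
    hsv=cv2.cvtColor(F["img"],cv2.COLOR_RGB2HSV);m=cv2.inRange(hsv,(8,190,80),(18,255,255));ys,xs=np.nonzero(m);k=(ys<300)&(abs(xs-315)<40);print("handle front",ys[k].min())
```

```text
[489.91498327 -44.42221924  48.83804484] [ 3.14133317e+00 -1.78061284e-03  3.17895612e-02] [ 1.11012746 -0.14681668 -2.00424446] [-0.01110489 -0.06655904  0.00273737] 0.2409044907172256
84 297 317 165 207 311.64285714285717 191.13095238095238
130 304 316 169 200 309.7 184.63076923076923
handle front 200
handle front 200
```

The cover is rising (band moved up in the side view, load −2 N) and the driver has not slipped. I continue along the arc.

Request:
step_arm(
  motion=[
    {"claw":0,"delta_pos":[3,0,-8],"turn":0},
    {"claw":0,"delta_pos":[5,0,-9],"turn":0},
    {"claw":0,"delta_pos":[6,0,-9],"turn":0},
    {"claw":0,"delta_pos":[6.5,0,-8],"turn":0},
    {"claw":0,"delta_pos":[7,0,-7.5],"turn":0},
    {"claw":0,"delta_pos":[8,0,-6.5],"turn":0},
    {"claw":0,"delta_pos":[0,0,0],"turn":0},
  ],
)

```text
clock: 13.57
eef_pos: [528.0, -43.3, 98.1]
tcp_rot: [3.141, -0.004, 0.032]
contact_force: [0.5, -0.3, 0.2]
opening: 0.241
grasp_force: 98.0
```

Run:
```python
from h import *
import pickle
g=grab_frame("side");f=grab_frame("wrist");pickle.dump((f,g),open("f5.pkl","wb"))
s=sense();print(s["eef_pos"],s["tcp_rot"],s["contact_force"],s["wrist_torque"],s["opening"])
G=g
hsv=cv2.cvtColor(G["img"],cv2.COLOR_RGB2HSV);y=cv2.inRange(hsv,(18,120,80),(32,255,255));y[:110]=0;y[230:]=0;y[:,:260]=0;y[:,:][:,335:]=0
ys,xs=np.nonzero(y);print(len(xs),xs.min(),xs.max(),ys.min(),ys.max(),xs.mean(),ys.mean())
# predicted band ends for theta (lower front edge at (-104,0..14) rel hinge)
D=np.array([627.5,-40,0]);ex=np.array([.9995,.032,0]);ey=np.array([-.032,.9995,0])
for th in(.2,.6,.8,1.0,1.2):
    c=[]
    for yy in(-52,52):
        for h in (0,12):
            x=-104*np.cos(th)+h*np.sin(th);z=104*np.sin(th)+h*np.cos(th)
            c.append(proj(g,D+(52+x)*ex+yy*ey+[0,0,45.5+z]))
    c=np.array(c);print(th,c.min(0).round(),c.max(0).round(),c.mean(0).round(1))
```

```text
[525.18264054 -43.22601334  96.43730574] [ 3.14147343e+00 -6.96101209e-04  3.18637080e-02] [-0.91528952 -0.06813597 -0.48785986] [-0.01528745  0.01709204 -0.00959966] 0.24277990845591613
216 265 304 110 182 295.0740740740741 166.78703703703704
0.2 [304. 174.] [315. 201.] [309.9 187.5]
0.6 [297. 162.] [310. 190.] [303.3 175.8]
0.8 [291. 157.] [305. 184.] [298.  170.5]
1.0 [284. 153.] [299. 179.] [291.7 165.8]
1.2 [276. 149.] [293. 175.] [284.6 162.1]
```

Cover ≈0.8 rad. I finish the arc past the tipping point.

Request:
step_arm(
  motion=[
    {"claw":0,"delta_pos":[9,0,-6],"turn":0},
    {"claw":0,"delta_pos":[9,0,-4.5],"turn":0},
    {"claw":0,"delta_pos":[9,0,-3.5],"turn":0},
    {"claw":0,"delta_pos":[8,0,-2.5],"turn":0},
    {"claw":0,"delta_pos":[8,0,-2],"turn":0},
    {"claw":0,"delta_pos":[8,0,-1.5],"turn":0},
    {"claw":0,"delta_pos":[6,0,-1],"turn":0},
    {"claw":0,"delta_pos":[0,0,0],"turn":0},
  ],
)

```text
clock: 14.33
eef_pos: [582.5, -41.2, 116.8]
tcp_rot: [-3.141, 0.0, 0.032]
contact_force: [0.3, 1.0, -5.2]
opening: 0.241
grasp_force: 98.0
```

Request:
step_arm(
  motion=[
    {"claw":0,"delta_pos":[0,0,0],"turn":0},
    {"claw":0,"delta_pos":[0,0,0],"turn":0},
    {"claw":0,"delta_pos":[0,0,0],"turn":0},
    {"claw":0,"delta_pos":[0,0,0],"turn":0},
  ],
)

```text
clock: 14.67
eef_pos: [581.0, -41.4, 117.0]
tcp_rot: [-3.141, 0.001, 0.032]
contact_force: [1.3, 1.3, -6.4]
opening: 0.237
grasp_force: 97.9
```

```bash
cat > cov.py <<'E'
from h import *
g=grab_frame("side")
s=sense();print(s["clock"],s["eef_pos"],s["tcp_rot"],s["contact_force"],s["opening"])
hsv=cv2.cvtColor(g["img"],cv2.COLOR_RGB2HSV);y=cv2.inRange(hsv,(18,120,80),(32,255,255));y[:115]=0;y[230:]=0;y[:,:235]=0;y[:,320:]=0
n,l,st,c=cv2.connectedComponentsWithStats(y);i=[i for i in range(1,n) if st[i,4]>12];print(st[i].tolist(),c[i].round(1).tolist())
D=np.array([627.5,-40,0]);ex=np.array([.9995,.032,0]);ey=np.array([-.032,.9995,0])
for th in(1.0,1.2,1.4,1.6,1.75):
    c=[]
    for yy in(-52,52):
        for h in (0,12):
            x=-104*np.cos(th)+h*np.sin(th);z=104*np.sin(th)+h*np.cos(th)
            c.append(proj(g,D+(52+x)*ex+yy*ey+[0,0,45.5+z]))
    c=np.array(c);print(th,c.min(0).round(),c.max(0).round(),c.mean(0).round(1))
E
python3 cov.py
```

```text
14.7167 [581.03695701 -41.35896952 116.97583991] [-3.14146994e+00  7.75881215e-04  3.17533985e-02] [ 0.7858536   0.54678372 -6.90404533] 0.23607947500409357
[[267, 146, 20, 27, 219]] [[276.3, 159.1]]
1.0 [284. 153.] [299. 179.] [291.7 165.8]
1.2 [276. 149.] [293. 175.] [284.6 162.1]
1.4 [269. 147.] [286. 172.] [277.1 159.5]
1.6 [261. 146.] [278. 170.] [269.6 158.2]
1.75 [255. 146.] [273. 170.] [264.1 158. ]
```

The cover is at ≈1.4 rad, past tipping, resting on the blade that is inside under its front wall. I lower slightly and withdraw.

Request:
step_arm(
  motion=[
    {"claw":0,"delta_pos":[-4,0,3],"turn":0},
    {"claw":0,"delta_pos":[-8,0,3],"turn":0},
    {"claw":0,"delta_pos":[-12,0,0],"turn":0},
    {"claw":0,"delta_pos":[-20,0,0],"turn":0},
    {"claw":0,"delta_pos":[-25,0,0],"turn":0},
    {"claw":0,"delta_pos":[-25,0,0],"turn":0},
    {"claw":0,"delta_pos":[0,0,0],"turn":0},
    {"claw":0,"delta_pos":[0,0,0],"turn":0},
  ],
)

```text
clock: 15.38
eef_pos: [486.6, -44.6, 111.6]
tcp_rot: [3.141, -0.001, 0.031]
contact_force: [0.2, -0.5, -0.9]
opening: 0.234
grasp_force: 98.5
```

```bash
python3 cov.py
python3 - <<'E'
from h import *
f=grab_frame("wrist");hsv=cv2.cvtColor(f["img"],cv2.COLOR_RGB2HSV);m=cv2.inRange(hsv,(8,190,80),(18,255,255));ys,xs=np.nonzero(m);k=(ys<300)&(abs(xs-315)<40);print("handle front",ys[k].min(),xs[k].mean())
E
```

```text
15.4333 [488.08414402 -44.6207975  111.82896492] [ 3.14123545e+00 -2.04669971e-03  3.14248527e-02] [-0.31630889  0.44608913 -0.86703165] 0.23624401645598084
[[253, 146, 21, 25, 198]] [[263.0, 158.2]]
1.0 [284. 153.] [299. 179.] [291.7 165.8]
1.2 [276. 149.] [293. 175.] [284.6 162.1]
1.4 [269. 147.] [286. 172.] [277.1 159.5]
1.6 [261. 146.] [278. 170.] [269.6 158.2]
1.75 [255. 146.] [273. 170.] [264.1 158. ]
handle front 200 313.8279980888677
```

The cover is fully open (band matches 1.75 rad). I return the driver to where it lay.

Request:
step_arm(
  motion=[
    {"claw":0,"delta_pos":[-9,18,0],"turn":0},
    {"claw":0,"delta_pos":[-9,36,0],"turn":0},
    {"claw":0,"delta_pos":[0,38,0],"turn":0},
    {"claw":0,"delta_pos":[0,38,0],"turn":0},
    {"claw":0,"delta_pos":[0,38,0],"turn":0},
    {"claw":0,"delta_pos":[0,38,0],"turn":0},
    {"claw":0,"delta_pos":[11,33,0],"turn":0},
    {"claw":0,"delta_pos":[11,18,0],"turn":0},
  ],
)

```text
clock: 16.15
eef_pos: [501.0, -305.6, 111.5]
tcp_rot: [3.14, -0.002, 0.03]
contact_force: [0.3, -0.5, -1.1]
opening: 0.24
grasp_force: 98.5
```

Request:
step_arm(
  motion=[
    {"claw":0,"delta_pos":[0,0,0],"turn":-0.12},
    {"claw":0,"delta_pos":[0,0,0],"turn":-0.12},
    {"claw":0,"delta_pos":[0,0,0],"turn":-0.12},
    {"claw":0,"delta_pos":[0,0,0],"turn":-0.12},
    {"claw":0,"delta_pos":[0,0,0],"turn":-0.12},
    {"claw":0,"delta_pos":[0,0,0],"turn":-0.12},
    {"claw":0,"delta_pos":[0,0,0],"turn":-0.12},
    {"claw":0,"delta_pos":[0,0,0],"turn":-0.12},
  ],
)

```text
clock: 16.82
eef_pos: [500.9, -301.7, 111.1]
tcp_rot: [3.141, 0.0, 0.998]
contact_force: [-0.2, 1.0, -0.7]
opening: 0.239
grasp_force: 98.5
```

Request:
step_arm(
  motion=[
    {"claw":0,"delta_pos":[0,0,15],"turn":-0.12},
    {"claw":0,"delta_pos":[0,0,15],"turn":-0.12},
    {"claw":0,"delta_pos":[0,0,15],"turn":-0.12},
    {"claw":0,"delta_pos":[0,0,15],"turn":-0.12},
    {"claw":0,"delta_pos":[0,0,15],"turn":-0.12},
    {"claw":0,"delta_pos":[0,0,15],"turn":-0.12},
    {"claw":0,"delta_pos":[0,0,10],"turn":-0.086},
    {"claw":0,"delta_pos":[0,0,0],"turn":0},
  ],
)

```text
clock: 17.48
eef_pos: [499.5, -300.9, 9.0]
tcp_rot: [-3.14, -0.002, 1.802]
contact_force: [-0.4, 0.7, -0.5]
opening: 0.239
grasp_force: 98.5
```

Request:
step_arm(
  motion=[
    {"claw":0,"delta_pos":[0,0,10],"turn":0},
    {"claw":0,"delta_pos":[0,0,7],"turn":0},
    {"claw":0,"delta_pos":[0,0,5],"turn":0},
    {"claw":0,"delta_pos":[0,0,3],"turn":0},
    {"claw":0,"delta_pos":[0,0,2],"turn":0},
    {"claw":0,"delta_pos":[0,0,0],"turn":0},
    {"claw":0,"delta_pos":[0,0,0],"turn":0},
  ],
)

```text
clock: 18.07
eef_pos: [500.0, -301.2, -15.7]
tcp_rot: [3.141, 0.0, 1.797]
contact_force: [0.3, -0.1, -1.0]
opening: 0.238
grasp_force: 98.5
```

Request:
step_arm(
  motion=[
    {"claw":0,"delta_pos":[0,0,1],"turn":0},
    {"claw":0,"delta_pos":[0,0,1],"turn":0},
    {"claw":0,"delta_pos":[0,0,0],"turn":0},
  ],
)

```text
clock: 18.32
eef_pos: [499.9, -301.2, -17.7]
tcp_rot: [3.141, 0.0, 1.798]
contact_force: [0.7, 0.5, -0.2]
opening: 0.238
grasp_force: 98.5
```

Request:
step_arm(
  motion=[
    {"claw":30,"delta_pos":[0,0,0],"turn":0},
    {"claw":46,"delta_pos":[0,0,0],"turn":0},
    {"claw":46,"delta_pos":[0,0,0],"turn":0},
    {"claw":46,"delta_pos":[0,0,0],"turn":0},
    {"claw":46,"delta_pos":[0,0,0],"turn":0},
  ],
)

```text
clock: 18.73
eef_pos: [499.9, -301.2, -17.7]
tcp_rot: [3.142, 0.0, 1.798]
contact_force: [0.5, -0.1, 0.2]
opening: 0.536
grasp_force: 0.0
```

Request:
step_arm(
  motion=[
    {"claw":46,"delta_pos":[0,0,-10],"turn":0},
    {"claw":46,"delta_pos":[0,0,-25],"turn":0},
    {"claw":46,"delta_pos":[0,0,-38],"turn":0},
    {"claw":46,"delta_pos":[0,0,-38],"turn":0},
    {"claw":46,"delta_pos":[0,0,-38],"turn":0},
    {"claw":46,"delta_pos":[0,0,-38],"turn":0},
    {"claw":46,"delta_pos":[0,0,-23],"turn":0},
    {"claw":46,"delta_pos":[0,0,0],"turn":0},
  ],
)

```text
clock: 19.4
eef_pos: [502.6, -302.8, 199.0]
tcp_rot: [3.135, 0.007, 1.798]
contact_force: [2.3, -0.3, 0.1]
opening: 0.54
grasp_force: 0.0
```

Run:
```python
from h import *
import pickle
f=grab_frame("wrist");pickle.dump(f,open("f6.pkl","wb"))
s=sense();print(s["eef_pos"],s["tcp_rot"],s["qpos"])
hsv=cv2.cvtColor(f["img"],cv2.COLOR_RGB2HSV)
m=cv2.inRange(hsv,(9,190,100),(18,255,255))
n,l,st,c=cv2.connectedComponentsWithStats(m);i=1+np.argmax(st[1:,4]);print(st[i])
ys,xs=np.nonzero(l==i);p=np.array([onz(f,x,y,11)[:2] for x,y in zip(xs,ys)])
mu=p.mean(0);U,S,V=np.linalg.svd(p-mu);d=V[0]*np.sign(V[0][1]);q=(p-mu)@d
print(mu,d,q.min(),q.max())
```

```text
[ 501.42468169 -302.11052095  196.08148601] [3.13701686 0.00450252 1.79778221] [-5.44799197e-01  3.03882658e-01  1.74097093e+00 -4.00763056e-05
  1.09031963e+00 -7.71776971e-01]
[ 302  137   18   90 1332]
[ 502.27079011 -310.7850175 ] [-0.23780517  0.97131287] -55.881968942451735 48.05224233150235
```

The driver lies flat as measured (handle length 104 mm). Now I go over the dial with the tool's x axis along the pointer.

Request:
step_arm(
  motion=[
    {"claw":46,"delta_pos":[0,0,0],"turn":-0.113},
    {"claw":46,"delta_pos":[0,0,0],"turn":-0.113},
    {"claw":46,"delta_pos":[0,0,0],"turn":-0.113},
    {"claw":46,"delta_pos":[0,0,0],"turn":-0.113},
    {"claw":46,"delta_pos":[0,0,0],"turn":-0.115},
    {"claw":46,"delta_pos":[0,0,0],"turn":0},
  ],
)

```text
clock: 19.95
eef_pos: [499.0, -300.6, 191.1]
tcp_rot: [-3.141, -0.002, 2.37]
contact_force: [-0.3, 0.3, 0.7]
opening: 0.538
grasp_force: 0.0
```

Request:
step_arm(
  motion=[
    {"claw":46,"delta_pos":[11.7,34.4,0],"turn":0},
    {"claw":46,"delta_pos":[11.7,34.4,0],"turn":0},
    {"claw":46,"delta_pos":[11.7,34.4,0],"turn":0},
    {"claw":46,"delta_pos":[11.7,34.4,0],"turn":0},
    {"claw":46,"delta_pos":[11.7,34.4,0],"turn":0},
    {"claw":46,"delta_pos":[11.7,34.4,0],"turn":0},
    {"claw":46,"delta_pos":[11.7,34.4,0],"turn":0},
    {"claw":46,"delta_pos":[11.7,34.4,0],"turn":0},
  ],
)

```text
clock: 20.62
eef_pos: [625.9, -37.4, 191.4]
tcp_rot: [-3.141, -0.001, 2.36]
contact_force: [0.4, -0.3, 0.1]
opening: 0.543
grasp_force: 0.0
```

Request:
step_arm(
  motion=[
    {"claw":46,"delta_pos":[0,0,0],"turn":0},
    {"claw":46,"delta_pos":[0,0,0],"turn":0},
    {"claw":46,"delta_pos":[0,0,0],"turn":0},
  ],
)

```text
clock: 20.87
eef_pos: [625.2, -39.4, 191.4]
tcp_rot: [-3.14, -0.001, 2.363]
contact_force: [0.1, 0.2, -0.0]
opening: 0.535
grasp_force: 0.0
```

Run:
```python
from h import *
import pickle
f=grab_frame("wrist");pickle.dump(f,open("f7.pkl","wb"))
s=sense();print(s["eef_pos"],s["tcp_rot"])
print(proj(f,[627.5,-40,51]))
save(f,"w8.png",(200,60,440,280),2.5)
```

```text
[625.14255968 -40.01709872 191.60189083] [-3.14040742e+00 -7.82518182e-04  2.36275602e+00]
[315.13356826 187.94819742]
```

View pics/w8.png

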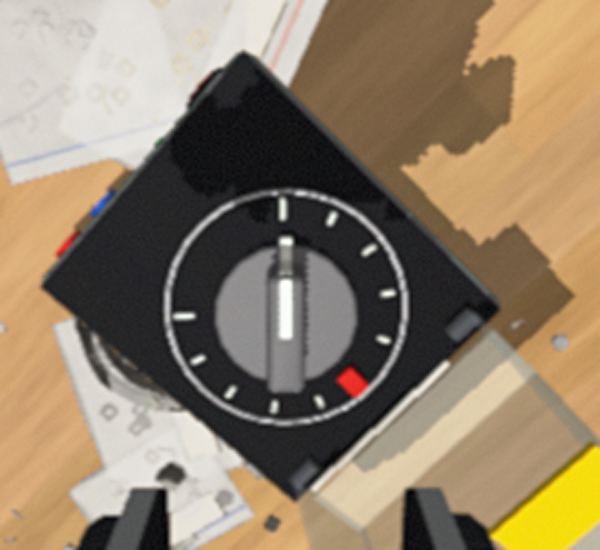

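The view (2.5×, offset (200,60)) shows the ring centre at (286,307), pointer tip (287,237) straight up and aligned with the tool, red tab centre (353,382), cover lying open at the lower right. The fingers straddle column 286.5.

```bash
cat > dial.py <<'E'
from h import *
import sys,pickle
def meas(f,ctr=None):
    hsv=cv2.cvtColor(f["img"],cv2.COLOR_RGB2HSV)
    r=cv2.inRange(hsv,(0,150,120),(7,255,255))|cv2.inRange(hsv,(174,150,120),(180,255,255))
    n,l,st,c=cv2.connectedComponentsWithStats(r)
    for i in range(1,n):
        X=onz(f,*c[i],49)
        if st[i,4]>15 and ctr is not None:
            rr=np.linalg.norm((X-ctr)[:2])
            if 30<rr<50: print("tab px",c[i].round(1),"area",st[i,4],"X",X.round(1),"r",rr.round(1),"ang",np.arctan2(*(X-ctr)[1::-1]).round(3))
E
python3 - <<'E'
from dial import *
f=pickle.load(open("f7.pkl","rb"))
P=lambda u,v,z:onz(f,200+u/2.5,60+v/2.5,z)
ring=np.mean([P(164,307,45),P(408,307,45),P(286,190,45),P(286,424,45)],0);print("ring",ring, np.linalg.norm(P(164,307,45)-P(408,307,45)),np.linalg.norm(P(286,190,45)-P(286,424,45)))
disc=np.mean([P(215,312,53),P(357,312,53)],0);print("disc x-dir",disc)
c=ring
pt=P(287,237,51);print("ptr",pt,np.linalg.norm((pt-c)[:2]),np.arctan2(*(pt-c)[1::-1]))
tb=P(353,382,49);print("tab",tb,np.linalg.norm((tb-c)[:2]),np.arctan2(*(tb-c)[1::-1]))
meas(f,ring)
E
```

```text
ring [625.23904778 -38.78378576  45.        ] 97.02855341769154 96.23601242475749
disc x-dir [624.33834758 -37.89273128  53.        ]
ptr [604.07954782 -17.35358923  51.        ] 30.116071492874187 2.3498386588696665
tab [665.0322653  -39.93696315  49.        ] 39.809923117782326 -0.028971136489306725
tab px [340.4 212.5] area 84 X [664.2 -40.3  49. ] r 39.0 ang -0.039
```

Dial centre (625.2,−38.8), pointer at 2.36 rad, tab at −0.034 rad, so about 2.39 rad clockwise. I descend onto the bar and grip.

Request:
step_arm(
  motion=[
    {"claw":40,"delta_pos":[0.7,0.8,25],"turn":0},
    {"claw":40,"delta_pos":[0,0,35],"turn":0},
    {"claw":40,"delta_pos":[0,0,35],"turn":0},
    {"claw":40,"delta_pos":[0,0,25],"turn":0},
    {"claw":40,"delta_pos":[0,0,15],"turn":0},
    {"claw":40,"delta_pos":[0,0,8],"turn":0},
    {"claw":40,"delta_pos":[0,0,5],"turn":0},
    {"claw":40,"delta_pos":[0,0,3],"turn":0},
  ],
)

```text
clock: 21.58
eef_pos: [626.0, -39.1, 41.2]
tcp_rot: [3.142, 0.0, 2.363]
contact_force: [-0.2, -1.0, 0.0]
opening: 0.464
grasp_force: 0.0
```

Request:
step_arm(
  motion=[
    {"claw":0,"delta_pos":[0,0,0],"turn":0},
    {"claw":0,"delta_pos":[0,0,0],"turn":0},
    {"claw":0,"delta_pos":[0,0,0],"turn":0},
    {"claw":0,"delta_pos":[0,0,0],"turn":0},
    {"claw":0,"delta_pos":[0,0,0],"turn":0},
  ],
  force=40,
)

```text
clock: 22.0
eef_pos: [625.5, -39.6, 42.5]
tcp_rot: [-3.14, 0.001, 2.365]
contact_force: [-5.9, -7.5, 5.4]
opening: 0.155
grasp_force: 39.9
```

Request:
step_arm(
  motion=[
    {"claw":0,"delta_pos":[0,-0.7,0],"turn":0.1},
    {"claw":0,"delta_pos":[0,0,0],"turn":0.1},
    {"claw":0,"delta_pos":[0,0,0],"turn":0.1},
    {"claw":0,"delta_pos":[0,0,0],"turn":0.1},
    {"claw":0,"delta_pos":[0,0,0],"turn":0.1},
    {"claw":0,"delta_pos":[0,0,0],"turn":0.1},
    {"claw":0,"delta_pos":[0,0,0],"turn":0.1},
    {"claw":0,"delta_pos":[0,0,0],"turn":0.1},
  ],
)

```text
clock: 22.67
eef_pos: [625.7, -39.7, 42.5]
tcp_rot: [3.141, 0.001, 1.56]
contact_force: [-2.7, -5.9, 2.1]
opening: 0.152
grasp_force: 39.6
```

Request:
step_arm(
  motion=[
    {"claw":0,"delta_pos":[0,0,0],"turn":0.1},
    {"claw":0,"delta_pos":[0,0,0],"turn":0.1},
    {"claw":0,"delta_pos":[0,0,0],"turn":0.1},
    {"claw":0,"delta_pos":[0,0,0],"turn":0.1},
    {"claw":0,"delta_pos":[0,0,0],"turn":0.1},
    {"claw":0,"delta_pos":[0,0,0],"turn":0.1},
    {"claw":0,"delta_pos":[0,0,0],"turn":0.1},
    {"claw":0,"delta_pos":[0,0,0],"turn":0.1},
  ],
)

```text
clock: 23.33
eef_pos: [625.8, -39.9, 42.5]
tcp_rot: [3.14, 0.001, 0.76]
contact_force: [-2.4, -5.6, 1.6]
opening: 0.157
grasp_force: 39.6
```

Request:
step_arm(
  motion=[
    {"claw":0,"delta_pos":[0,0,0],"turn":0.1},
    {"claw":0,"delta_pos":[0,0,0],"turn":0.1},
    {"claw":0,"delta_pos":[0,0,0],"turn":0.1},
    {"claw":0,"delta_pos":[0,0,0],"turn":0.1},
    {"claw":0,"delta_pos":[0,0,0],"turn":0.1},
    {"claw":0,"delta_pos":[0,0,0],"turn":0.1},
    {"claw":0,"delta_pos":[0,0,0],"turn":0.1},
    {"claw":0,"delta_pos":[0,0,0],"turn":0.094},
  ],
)

```text
clock: 24.0
eef_pos: [625.7, -40.1, 42.5]
tcp_rot: [3.14, -0.001, -0.034]
contact_force: [-2.7, -7.6, 1.3]
opening: 0.155
grasp_force: 39.7
```

Request:
step_arm(
  motion=[
    {"claw":0,"delta_pos":[0,0,0],"turn":0},
    {"claw":0,"delta_pos":[0,0,0],"turn":0},
    {"claw":0,"delta_pos":[0,0,0],"turn":0},
  ],
)

```text
clock: 24.25
eef_pos: [625.7, -40.1, 42.5]
tcp_rot: [3.14, -0.001, -0.029]
contact_force: [-3.5, -7.2, 1.7]
opening: 0.155
grasp_force: 39.7
```

Request:
step_arm(
  motion=[
    {"claw":40,"delta_pos":[0,0,0],"turn":0},
    {"claw":40,"delta_pos":[0,0,0],"turn":0},
    {"claw":40,"delta_pos":[0,0,0],"turn":0},
    {"claw":40,"delta_pos":[0,0,-8],"turn":0},
    {"claw":40,"delta_pos":[0,0,-20],"turn":0},
    {"claw":40,"delta_pos":[0,0,-35],"turn":0},
    {"claw":40,"delta_pos":[0,0,-35],"turn":0},
    {"claw":40,"delta_pos":[0,0,-35],"turn":0},
  ],
)

```text
clock: 24.92
eef_pos: [625.3, -38.5, 176.2]
tcp_rot: [-3.141, 0.0, -0.029]
contact_force: [0.8, -0.2, 0.0]
opening: 0.467
grasp_force: 0.0
```

Request:
step_arm(
  motion=[
    {"claw":40,"delta_pos":[0,0,-15],"turn":0},
    {"claw":40,"delta_pos":[0,0,0],"turn":0},
    {"claw":40,"delta_pos":[0,0,0],"turn":0},
    {"claw":40,"delta_pos":[0,0,0],"turn":0},
  ],
)

```text
clock: 25.25
eef_pos: [624.8, -38.5, 188.5]
tcp_rot: [-3.141, 0.001, -0.029]
contact_force: [-1.0, 0.4, -1.0]
opening: 0.471
grasp_force: 0.0
```

```bash
python3 - <<'E'
from dial import *
f=grab_frame("wrist");pickle.dump(f,open("f8.pkl","wb"))
s=sense();print(s["eef_pos"],s["tcp_rot"])
c=np.array([625.5,-39.5,45]);print("ctr px",proj(f,c))
meas(f,c)
hsv=cv2.cvtColor(f["img"],cv2.COLOR_RGB2HSV)
m=cv2.inRange(hsv,(0,0,175),(180,50,255))
n,l,st,cc=cv2.connectedComponentsWithStats(m)
for i in range(1,n):
    if st[i,4]<6: continue
    X=onz(f,*cc[i],46);r=np.linalg.norm((X-c)[:2])
    if r<60: print(st[i].tolist(),cc[i].round(1),X.round(1),"r",r.round(1),"ang",np.arctan2(*(X-c)[1::-1]).round(3))
# bar and ptr ends predicted
g=cv2.inRange(hsv,(0,0,85),(180,60,175))
u,v=proj(f,c).astype(int)
for row in range(v-45,v+60,5): print(row,"".join("W" if m[row,x] else "g" if g[row,x] else "." for x in range(u-50,u+50)))
E
python3 cov.py|head -3
```

```text
[624.5773756  -38.53431023 187.85296363] [-3.14146695e+00  2.25304469e-03 -2.90933588e-02]
ctr px [315.66309929 183.71000058]
tab px [315.9 143. ] area 114 X [665.8 -40.8  49. ] r 40.4 ang -0.033
[312, 135, 9, 1, 9] [316. 135.] [672.8 -41.2  46. ] r 47.3 ang -0.035
[332, 138, 10, 5, 10] [336.5 139.6] [668.  -60.3  46. ] r 47.3 ang -0.455
[292, 146, 4, 5, 10] [293.3 147.9] [661.4 -19.3  46. ] r 41.2 ang 0.511
[314, 154, 5, 9, 40] [315.8 158.4] [650.8 -40.4  46. ] r 25.3 ang -0.035
[278, 161, 4, 3, 6] [279.7 161.8] [648.5  -5.6  46. ] r 41.0 ang 0.975
[314, 171, 5, 24, 117] [316.  182.6] [626.9 -39.8  46. ] r 1.4 ang -0.247
[355, 174, 4, 2, 6] [356.5 174.5] [633.8 -79.5  46. ] r 40.8 ang -1.366
[344, 208, 5, 4, 8] [346.2 209.2] [598.2 -69.6  46. ] r 40.6 ang -2.307
[318, 228, 6, 1, 6] [320.5 228. ] [578.5 -43.1  46. ] r 47.1 ang -3.064
138 ..............................ggggWgggg........................ggggWWWggg...........................
143 .....................gggWgg........................................ggg.....gggWgg...................
148 ................gggg.......gWWg.........
[... 1490 characters left out ...]
..................ggggg.................
223 ...........................gggggg.....................................ggggg.........................
228 ...........................................ggggggggggWWWWWWggggg....................................
233 ....................................................................................................
238 ....................................................................................................
25.35 [624.51922798 -38.55819546 187.64244309] [-3.14148029e+00  2.66974995e-03 -2.90974595e-02] [ 0.30659202 -0.36182203 -0.09013051] 0.46906242649137764
[[253, 146, 21, 25, 197]] [[263.0, 158.2]]
1.0 [284. 153.] [299. 179.] [291.7 165.8]
```

Pointer (−0.035 rad) and tab (−0.033 rad) agree, the cover is open, the driver is flat and the arm is clear. Handing in.

```bash
python3 -c "
from rig import *
print(sign_off())"
```

```text
the job is handed in; nothing more can be done
None
```

I handed the job in after about 25 s of arm time. At my last checks the cover was fully open, the screwdriver was flat on the bench, and the pointer stood within about 0.002 rad of the red tab; no verdict came back from the hand-in.

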